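# Slide the sample carrier home under the contact spring

### The job

Load the conductivity tester: press down hard with your fingertips on the rubber pad of the sample carrier in the tester's slideway, and keep pressing while you slide it forward so that its nose passes under the contact leaf spring and comes fully home against the end stop. Then let go and move clear; do not pinch, lift or tip the carrier, and leave everything else on the bench where it stands.

Things in the scene. Friction and masses are not known exactly. Their poses are not given: they have to be found in the camera images.
- tester: Fixed tester, at varying place and yaw. Aluminium base plate 235 (x) x 130 (y) x 12 mm. Origin on the bench surface, under the slideway's centre line; +x is the sliding direction, away from the robot. Slideway: along x at y = 0, floor 12 mm above the bench, 43 mm wide, between steel rails 10 mm thick, tops 20 mm above the bench. Rear wall behind the carrier at x = -97 mm, top 30 mm above the bench.
- bridge (a point): Top centre of the dark steel bridge across the slideway, on the tester at x = 28 mm, 48 mm above the bench. The bridge is 14 (x) x 83 (y) mm, underside 40 mm above the bench; the leaf spring hangs from it. A white meter housing 160 mm wide, 60 mm tall stands beyond the end stop, at tester x = 131 to 241 mm.
- stop_face (a point): Centre of the end stop's face that the carrier's nose must come against, on the tester at x = 107 mm, 18 mm above the bench; the stop's top is 30 mm above the bench. Axes as the tester's.
- carrier: Loose aluminium sample carrier lying in the slideway, 150 (x) x 40 x 12 mm, 130 to 210 g, top 24 mm above the bench. Origin at the centre of its underside, +x to its nose, as the tester's +x. The top slopes down over the last 24 mm to a 4 mm thick nose edge. Starts 1 to 7 mm ahead of the rear wall, 47 to 53 mm short of the stop. Metal slides on metal easily (friction about 0.2).
- pad_top (a point): Centre of the top face of the carrier's ribbed black rubber pad, 51 mm behind the carrier's origin, 15 mm above its underside, so 27 mm above the bench. The pad is 42 (x) x 34 (y) x 3 mm and grips fingertips well (friction about 1.0). With the carrier home the pad's centre is 47 mm behind the bridge's centre.
- nose (a point): Centre of the carrier's front edge, 75 mm ahead of its origin, 2 mm above its underside.
- leaf (a joint): Lift of the contact leaf spring, rad: 0 at rest, grows as its tip rises; about 0.15 when it rides on the carrier's full thickness. Sprung down: about 7 N at the tip at rest, about 12 N when riding on the carrier. Pushing the nose under it takes about 6 to 10 N along the slide, so the pad should be pressed down with about 12 to 24 N; at 6 N the fingertips slip.
- leaf_tip (a point): Underside of the spring's rounded tip, 22 mm wide. The leaf hangs from the bridge and slopes down in the sliding direction; at rest the tip is about 70 mm ahead of the tester's origin and 17.5 mm above the bench, 6.5 mm lower than the carrier's top. The spring meets the nose after about 20 to 25 mm of slide.
- spare_carrier: a second, identical sample carrier lying on the bench beside the tester (bystander; origin at the centre of its underside)
- jar: small amber jar, 34 mm diameter, 45 mm tall, standing on the tester's base plate beside the slideway (bystander; origin under its centre)
- weight: small brass knobbed weight, 24 mm diameter, 30 mm tall, standing on the tester's base plate beside the slideway (bystander; origin under its centre)
- beaker: glass beaker, 64 mm diameter, 85 mm tall (bystander; origin under its centre)
- hex_tub: open six-sided cardboard tub, 93 mm across, 63 mm tall (bystander; origin under its centre)
- dish: shallow clear dish, 90 mm diameter, 16 mm tall (bystander; origin under its centre)
- marker_box: flat grey box 120 x 50 x 30 mm (bystander; origin under its centre)

How it is judged:
By the outcome, as a careful person would: the job done as asked, in the order asked, and still so for the second after the job is handed in, with the robot touching nothing.
It also fails if it takes over 48 s, if anything falls off the work surface, if the arm or the gripper's body presses on something with over 40 N, if the wrist force passes 120 N, or if a joint passes its speed limit or range.

### The arm

A 6-joint arm with a two-finger parallel gripper is mounted at the origin on the work surface. World frame = base frame: x ahead of the robot, y to its left, z up, the work surface at z = 0. Lengths are in m, angles in rad, forces in N, time in s.
With the tool pointing down it reaches from about 0.275 to 1 m from the base axis. Payload 8.4 kg.
Tool frame: the origin (TCP) lies on the centre line of the jaws, within the pads' length; the fingertips stand 17 mm ahead of it and the grasp point (between the pads) lies 2 mm behind it (bot.tcp_to_tips is the z of the fingertips in the tool frame, in m); z points along the fingers, y is the line along which they close (so a half turn about z gives the same grasp; the last joint's range is limited). The gripper opens to 85 mm and grips with 20 to 120 N. Pads are 22 mm wide; open, the fingers measure 114 mm over their backs; the gripper's body (76 mm by 85 mm) begins 54 mm behind the grasp point. The pads swing forward as they close: fully open they stand 13 mm farther back than shut.
Start: joints at [-1.195, 0.353, 1.633, -0, 1.155, -0.002], TCP at [0.231, -0.581, 0.248] pointing down, gripper open.
Joint ranges: [-2.63, 2.63], [-0.92, 2.1], [0.06, 2.66], [-1.3, 4.44], [0, 2.69], [-3.02, 3.02]. Speed limits (rad/s): [2.22, 2.22, 2.79, 3.14, 3.14, 3.14].

### API

Orientations are given as a unit quaternion [x, y, z, w].
In Python, from workcell import bot, hand, kinematics, get_obs, vision, hand_in gives the robot as it stands. The module is installed in compiled form; this text tells all that it offers. Calls block until the motion is done:
- bot.reach(position, orientation): joint-space move of the TCP to a pose.
- bot.servo_line(position, ori=None, velocity=0.15): straight line of the TCP; ori=None keeps the orientation; velocity is the mean speed in m/s.
- bot.goto_joints(angles): joint-space move.
- hand.move_gripper(opening, strength=None): finger opening in m; strength is the grip in N (None keeps the last); returns when the fingers have stopped.
- bot.dwell(seconds).
- kinematics.solve_ik(position, orientation): joint angles nearest the present ones, or None.
- get_obs(): the state.
- vision.read_camera(name): name is "scene" or "top" or "wrist"; returns a dict with "frame" (420x560x3 uint8, red, green, blue), "intrinsics" (3x3 intrinsics, pixels), "view" (4x4, takes a point from world to camera coordinates). Camera axes: x right, y down, z forward; pixel columns grow to the right and rows downward; lengths in m; the calibration is good to about 2 mm. A picture is of the moment at which its call begins. There is no depth.
A pose or a line that the arm cannot do raises bot.IKError and nothing moves.
- hand_in(): hands the job in; it is judged then, once.
The state is a dict: "time_s": time; "joint_pos": joint angles; "joint_vel": joint speeds; "joint_efforts": joint torques, N m; "position": TCP position; "orientation": TCP orientation; "wrist_force": force on the tool from outside, world axes, zero at the start; "ft_torque": the same for the moment, N m; "gripper_width": finger opening in m; "grip_force": force on a finger pad.
Only numpy, scipy, OpenCV 4.12 (cv2) and the standard library are available. Lean on these libraries where they do the work, as an engineer would, in place of code of your own. Each camera call takes 0.05 s, during which the arm holds its last target. There are 200 camera calls.

## Working session

There is one attempt and no reset: what is moved stays moved. The work goes in short steps, each a Python script; the robot and the scene stay as the last script left them, time stands still between calls to the robot, and variables do not carry over. Pictures are saved under pics/ and viewed, at most 10 in all, crops included, and the job is handed in when it is done.

```bash
mkdir -p pics; python3 - <<'E'
from workcell import *
import cv2,numpy as np
o=get_obs();print(o['time_s'],o['position'],o['orientation'],o['wrist_force'],o['gripper_width'],bot.tcp_to_tips)
for n in('top','scene'):
    c=vision.read_camera(n);cv2.imwrite(f'pics/{n}0.png',c['frame'][:,:,::-1]);np.savez(f'{n}0.npz',**c);print(n,c['intrinsics'].round(1).tolist(),c['view'].round(3).tolist())
E
```

```text
0.0 [ 0.23038016 -0.58049511  0.24755597] [ 9.82214328e-01  1.87761893e-01 -1.23947608e-04 -6.85811097e-04] [-0.43346339  0.2435538  -0.08427088] 0.08583921155501345 0.017
top [[438.3, 0.0, 280.9], [0.0, 438.3, 203.8], [0.0, 0.0, 1.0]] [[0.001, -1.0, 0.014, 0.004], [-0.998, -0.002, -0.064, 0.552], [0.064, -0.013, -0.998, 1.24], [0.0, 0.0, 0.0, 1.0]]
scene [[526.1, 0.0, 280.1], [0.0, 526.1, 209.8], [0.0, 0.0, 1.0]] [[-0.164, 0.986, -0.006, 0.078], [0.8, 0.129, -0.585, -0.382], [-0.577, -0.101, -0.811, 1.588], [0.0, 0.0, 0.0, 1.0]]
```

View pics/top0.png

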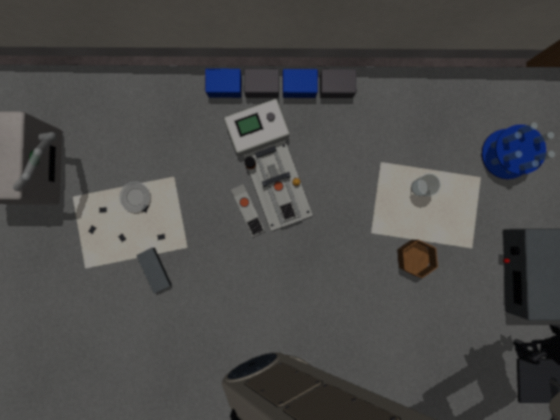

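View pics/scene0.png

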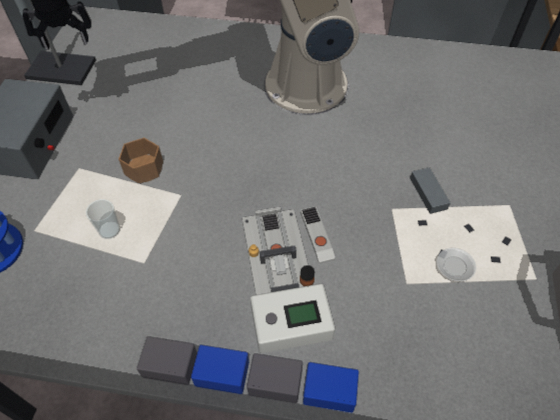

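The top view shows the tester near (280,190), with its sliding direction pointing up and slightly left. The carrier pad is at about (288,211) and the meter at (257,127). The scene view confirms it: the bridge is at (278,254), the weight and jar flank the slideway, and the spare carrier lies on the +y side. Next I'll move above the pad for a wrist view.

```bash
cat > h.py <<'E'
import numpy as np,cv2
from workcell import *
from scipy.spatial.transform import Rotation as R
def ray(c,uv,z):
    V=c['view'];d=V[:3,:3].T@np.linalg.inv(c['intrinsics'])@[*uv,1.];o=-V[:3,:3].T@V[:3,3]
    return o+d*(z-o[2])/d[2]
def proj(c,p):
    q=c['intrinsics']@(c['view'][:3,:3]@p+c['view'][:3,3]);return q[:2]/q[2]
def down(yaw): # tool x along yaw, z down
    return (R.from_euler('z',yaw)*R.from_euler('x',np.pi)).as_quat()
E
python3 - <<'E'
from h import *
c=dict(np.load('top0.npz'));p=ray(c,(288,211),.027);m=ray(c,(274,180),.048);print(p,m)
yaw=np.arctan2(*(m-p)[1::-1]);print(yaw)
o=get_obs();print('toolx yaw now',R.from_quat(o['orientation']).as_matrix()[:,0])
T=p-0.06*np.array([np.cos(yaw),np.sin(yaw),0]);T[2]=.30
for k in(0,np.pi):
    j=kinematics.solve_ik(T,down(yaw+k));print(k,j)
w=vision.read_camera('wrist');V=w['view'];print('cam in tool',R.from_quat(o['orientation']).as_matrix().T@(-V[:3,:3].T@V[:3,3]-o['position']),'fwd',V[2,:3])
bot.reach(T,down(yaw));
w=vision.read_camera('wrist');np.savez('w1.npz',**w);cv2.imwrite('pics/w1.png',w['frame'][:,:,::-1]);print(get_obs()['time_s'],-w['view'][:3,:3].T@w['view'][:3,3])
E
```

```text
[ 0.53092047 -0.01554931  0.027     ] [0.61706228 0.0243961  0.048     ]
0.43420208927039294
toolx yaw now [ 9.29484232e-01  3.68861847e-01 -7.09310848e-07]
0 [-8.85349213e-02  6.95179105e-02  1.87524023e+00 -4.44089210e-16
  1.19683451e+00  1.04805932e+00]
3.141592653589793 [-0.08853492  0.06951791  1.87524023  0.          1.19683451 -2.09353334]
cam in tool [ 7.36034892e-02  9.83053379e-05 -1.25284297e-01] fwd [-0.26493444 -0.1047011  -0.95856529]
2.3333 [ 0.54342178 -0.01061387  0.42518779]
```

View pics/w1.png

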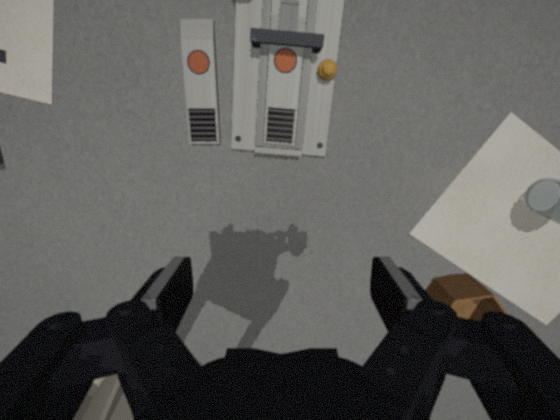

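The wrist view shows the pad at (281,125), the bridge at (287,40) and the weight at (327,70). The slideway runs nearly straight up the image. I'll move forward so the pad and bridge sit near the image centre.

```bash
python3 - <<'E'
from h import *
c=dict(np.load('w1.npz'));p=ray(c,(281,125),.027);b=ray(c,(287,39),.048);yaw=np.arctan2(*(b-p)[1::-1]);print(p,b,yaw)
u=np.array([np.cos(yaw),np.sin(yaw),0]);T=p+0.02*u;T[2]=.27
hand.move_gripper(0.0,60)
bot.reach(T,down(yaw))
w=vision.read_camera('wrist');np.savez('w2.npz',**w);cv2.imwrite('pics/w2.png',w['frame'][:,:,::-1]);print(get_obs()['time_s'],get_obs()['gripper_width'],proj(w,p),proj(w,b))
E
```

```text
[ 0.53260294 -0.01569246  0.027     ] [0.62049957 0.01765153 0.048     ] 0.3625829887412656
3.5917 -3.984197399133422e-05 [281.30225388 192.95881354] [281.48155735 114.71791975]
```

View pics/w2.png

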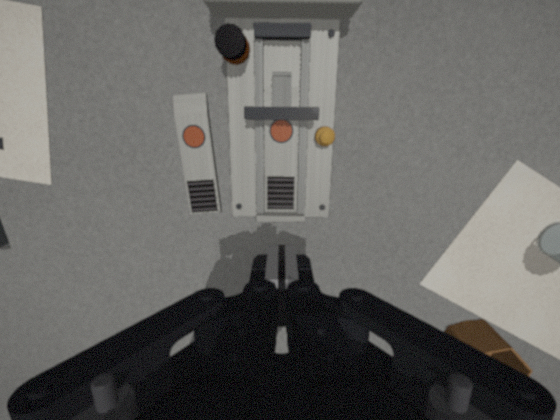

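The pad is at about (281,193), the bridge top at (282,112) and the end stop at (283,31). I'll refine these with masks.

```bash
python3 - <<'E'
from h import *
c=dict(np.load('w2.npz'));g=cv2.cvtColor(c['frame'],cv2.COLOR_RGB2GRAY)
def blob(x0,y0,x1,y1,th,k):
    m=(g[y0:y1,x0:x1]<th).astype(np.uint8);m=cv2.morphologyEx(m,cv2.MORPH_CLOSE,np.ones((k,k)))
    n,l,s,ce=cv2.connectedComponentsWithStats(m);i=1+np.argmax(s[1:,4]);
    pts=np.argwhere(l==i)[:,::-1].astype(np.float32)+[x0,y0]
    r=cv2.minAreaRect(pts.astype(np.float32));print(r,s[i]);return r
pad=blob(262,165,300,217,75,7);br=blob(238,100,326,121,75,3);st=blob(245,18,318,41,75,3)
P=ray(c,pad[0],.027);B=ray(c,br[0],.048);S=ray(c,st[0],.030)
for n,q in zip('PBS',(P,B,S)):print(n,q.round(4))
for a,b in((P,B),(B,S),(P,S)):
    d=(b-a);print(np.hypot(*d[:2]),np.arctan2(d[1],d[0]))
E
python3 -c "
import cv2;i=cv2.imread('pics/w2.png')[10:230,200:370];cv2.imwrite('pics/w2c.png',cv2.resize(i,(460,595),interpolation=cv2.INTER_CUBIC))"
```

```text
((280.5, 192.0), (30.0, 25.0), 90.0) [  6  12  26  31 776]
((273.5, 114.0), (57.0, 12.0), 0.0) [  7   8  58  13 665]
((282.0, 31.5), (56.0, 17.0), 0.0) [  9   5  57  18 944]
P [ 0.5334 -0.0143  0.027 ]
B [0.6181 0.0261 0.048 ]
S [0.7007 0.0477 0.03  ]
0.09383043857678046 0.4453149108225875
0.08538633563378692 0.2552842841514364
0.17841020482809344 0.3547898962002824
```

View pics/w2c.png

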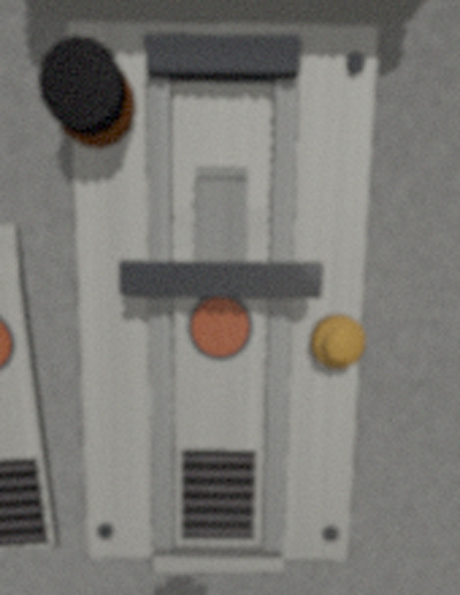

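The crop shows the pad centre at full-frame (280.9,192.9), the bridge at (281.7,112), the stop at (282.4,30) and the rear wall at (280.9,218). I'll compute the axis from these and move down to a hover above the pad. The weight is at tester y of about -45 mm, and the closed fingers will clear it.

```bash
python3 - <<'E'
from h import *
c=dict(np.load('w2.npz'))
W=ray(c,(280.9,218),.030);P=ray(c,(280.9,192.9),.027);B=ray(c,(281.7,112),.048);S=ray(c,(282.4,30.3),.030)
for q in(W,P,B,S):print(q.round(4))
A=np.array([W,P,B,S])[:,:2];d=np.linalg.svd(A-A.mean(0))[2][0];d*=np.sign(d[0]);yaw=np.arctan2(d[1],d[0]);print('yaw',yaw)
n=np.array([-d[1],d[0]]);print('along',(A-A[2])@d,'lat',(A-A.mean(0))@n)
pt=P[:2]-n*((P[:2]-A.mean(0))@n)*1
print('pad',pt)
np.savez('pose.npz',yaw=yaw,pad=pt,d=d)
q=down(yaw)
bot.reach([*pt,.027+.017+.06],q)
bot.servo_line([*pt,.027+.017+.012],velocity=.06)
bot.dwell(.3);o=get_obs();print(o['time_s'],o['position'],o['wrist_force'])
w=vision.read_camera('wrist');s=vision.read_camera('scene');
a=w['frame'][:,:,::-1];b=s['frame'][190:310,210:360,::-1]
cv2.imwrite('pics/h.png',np.hstack([cv2.resize(a,(400,300)),cv2.resize(b,(375,300),interpolation=cv2.INTER_CUBIC)]))
E
```

```text
[ 0.5024 -0.0267  0.03  ]
[ 0.5325 -0.0152  0.027 ]
[0.6232 0.0184 0.048 ]
[0.7019 0.0477 0.03  ]
yaw 0.35624271494955184
along [-0.12902997 -0.09678956  0.          0.08392959] lat [-1.22760509e-04  1.38085017e-04  1.41596985e-05 -2.94842067e-05]
pad [ 0.53254234 -0.01532347]
5.55 [ 0.5327084  -0.0153311   0.05625396] [-0.28006985  0.37711295  0.12506294]
```

View pics/h.png

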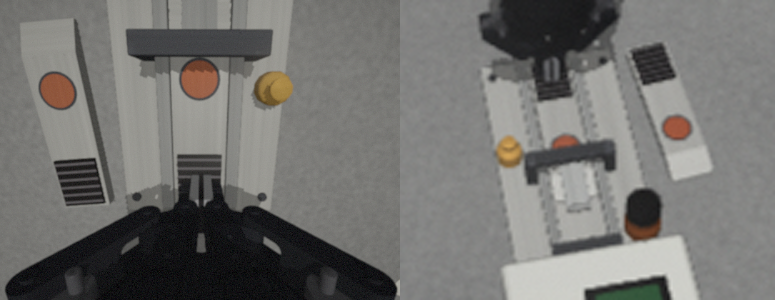

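The fingertips are over the pad, and the 96.8 mm from pad to bridge implies a slide of about 50 mm, which matches the spec. I'll press down with force feedback to about 19 N.

```bash
python3 - <<'E'
from h import *
D=np.load('pose.npz');x,y=D['pad'];z=.0562
bot.servo_line([x,y,.0465],velocity=.03)
z=.0465
for i in range(30):
    f=get_obs()['wrist_force'][2]
    if f>17: break
    z-=.0008 if f<2 else .0004
    bot.servo_line([x,y,z],velocity=.02)
    o=get_obs();print(round(o['time_s'],2),round(z,4),o['position'].round(4),o['wrist_force'].round(1))
bot.dwell(.2);o=get_obs();print(o['time_s'],o['wrist_force'],z)
E
```

```text
6.37 0.0457 [ 0.5326 -0.0153  0.0458] [0.5 0.4 0.2]
6.62 0.0449 [ 0.5325 -0.0153  0.0449] [-0.3 -0.1 -0. ]
6.87 0.0441 [ 0.5326 -0.0153  0.0441] [ 0.3 -0.1 -0.6]
7.12 0.0433 [ 0.5327 -0.0153  0.044 ] [-2.1  0.2 11.6]
7.37 0.0429 [ 0.5329 -0.0154  0.044 ] [-4.1 -1.  16.2]
7.62 0.0425 [ 0.5331 -0.0154  0.044 ] [-4.5 -0.1 20.3]
7.8167 [-5.07310263 -0.84585727 20.71242699] 0.042499999999999996
```

```bash
cat > slide.py <<'E'
from h import *
import sys
def slide(s,smax,z,target=19,stopf=15,step=.002):
    D=np.load('pose.npz');p=D['pad'];d=D['d'];n=np.array([-d[1],d[0]])
    while s<smax:
        s=min(s+step,smax);bot.servo_line([*(p+s*d),z],velocity=.02)
        o=get_obs();f=o['wrist_force'];fa=-f[:2]@d;a=(o['position'][:2]-p)
        print(round(o['time_s'],2),'s',round(s*1e3,1),'act',(a@d*1e3).round(1),'z',round(z*1e3,2),'fwd',fa.round(1),'lat',(f[:2]@n).round(1),'fz',f[2].round(1))
        if fa>stopf or f[2]<5 or f[2]>40: break
        z-=np.clip((target-f[2])*4e-5,-3e-4,3e-4)
    return s,z
E
python3 - <<'E'
from slide import *
print(slide(0,.044,.0425))
E
```

```text
8.07 s 2.0 act 2.8 z 42.5 fwd 4.1 lat 0.0 fz 18.4
8.32 s 4.0 act 4.9 z 42.48 fwd 2.4 lat 1.0 fz 18.3
8.57 s 6.0 act 7.0 z 42.45 fwd 2.8 lat -0.2 fz 18.7
8.82 s 8.0 act 9.0 z 42.44 fwd 3.7 lat 0.8 fz 19.1
9.07 s 10.0 act 11.0 z 42.44 fwd 4.2 lat 0.2 fz 18.6
9.32 s 12.0 act 13.0 z 42.42 fwd 3.5 lat -0.1 fz 17.8
9.57 s 14.0 act 15.0 z 42.38 fwd 3.8 lat 0.1 fz 18.2
9.82 s 16.0 act 16.7 z 42.35 fwd 5.2 lat -0.6 fz 20.5
10.07 s 18.0 act 17.7 z 42.41 fwd 7.4 lat 0.1 fz 23.2
10.32 s 20.0 act 19.2 z 42.57 fwd 9.2 lat -0.3 fz 23.5
10.57 s 22.0 act 20.9 z 42.75 fwd 9.0 lat -0.4 fz 22.9
10.82 s 24.0 act 22.7 z 42.91 fwd 8.4 lat 0.3 fz 20.6
11.07 s 26.0 act 24.5 z 42.97 fwd 9.5 lat -0.2 fz 21.1
11.32 s 28.0 act 26.4 z 43.06 fwd 10.4 lat 0.9 fz 19.8
11.57 s 30.0 act 28.3 z 43.09 fwd 11.0 lat -0.3 fz 21.0
11.82 s 32.0 act 30.1 z 43.17 fwd 10.0 lat -0.2 fz 19.9
12.07 s 34.0 act 32.0 z 43.21 fwd 10.9 lat 0.6 fz 20.9
12.32 s 36.0 act 33.9 z 43.28 fwd 11.0 lat -0.8 fz 18.9
12.57 s 38.0 act 35.8 z 43.28 fwd 11.8 lat 0.7 fz 20.4
12.82 s 40.0 act 38.1 z 43.33 fwd 9.7 lat 0.1 fz 18.4
13.07 s 42.0 act 40.6 z 43.31 fwd 7.9 lat 0.1 fz 16.6
13.32 s 44.0 act 42.7 z 43.21 fwd 8.0 lat 1.8 fz 17.0
(0.044, np.float64(0.04313498329561818))
```

The spring has been climbed and the fingers aren't slipping. I'll go on to the stop.

```bash
python3 - <<'E'
from slide import *
print(slide(.044,.060,.0431,target=21,stopf=15.5,step=.0015))
w=vision.read_camera('wrist');s=vision.read_camera('scene')
a=w['frame'][:,:,::-1];b=s['frame'][190:310,210:360,::-1]
cv2.imwrite('pics/e.png',np.hstack([cv2.resize(a,(400,300)),cv2.resize(b,(375,300),interpolation=cv2.INTER_CUBIC)]))
E
```

```text
13.57 s 45.5 act 44.3 z 43.1 fwd 8.4 lat 0.1 fz 17.8
13.82 s 47.0 act 45.8 z 42.97 fwd 8.9 lat -0.5 fz 19.0
14.07 s 48.5 act 47.4 z 42.89 fwd 9.4 lat 0.5 fz 19.3
14.32 s 50.0 act 48.9 z 42.82 fwd 8.8 lat 0.4 fz 19.6
14.57 s 51.5 act 49.2 z 42.77 fwd 14.0 lat -0.7 fz 25.3
14.82 s 53.0 act 49.3 z 42.94 fwd 18.4 lat -1.8 fz 29.0
(0.053000000000000005, np.float64(0.04294055295026178))
```

View pics/e.png

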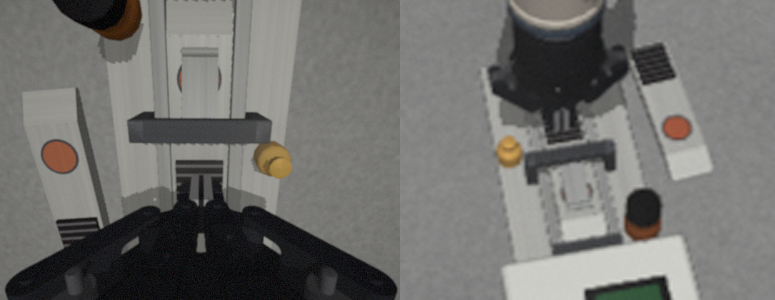

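It hit a hard stop at 49.3 mm, where the force jumped to 18 N with no further motion. I'll ease most of the forward load, lift straight up, move clear and check.

```bash
python3 - <<'E'
from h import *
D=np.load('pose.npz');p=D['pad'];d=D['d'];t=p+.051*d
bot.servo_line([*t,.04294],velocity=.01);print(get_obs()['wrist_force'])
bot.servo_line([*t,.0455],velocity=.02);print(get_obs()['wrist_force'])
bot.servo_line([*t,.12],velocity=.08)
t=p+.02*d
bot.reach([*t,.27],down(float(D['yaw'])));bot.dwell(.3)
w=vision.read_camera('wrist');np.savez('w3.npz',**w)
a=w['frame'][0:230,170:370,::-1];cv2.imwrite('pics/f.png',cv2.resize(a,(520,598),interpolation=cv2.INTER_CUBIC));o=get_obs();print(o['time_s'],o['wrist_force'])
E
```

```text
[-11.37118545  -5.19889762  21.03781529]
[ 0.05161533  0.31765981 -0.73721894]
17.6333 [-0.11263626  0.15080704 -0.02800897]
```

View pics/f.png

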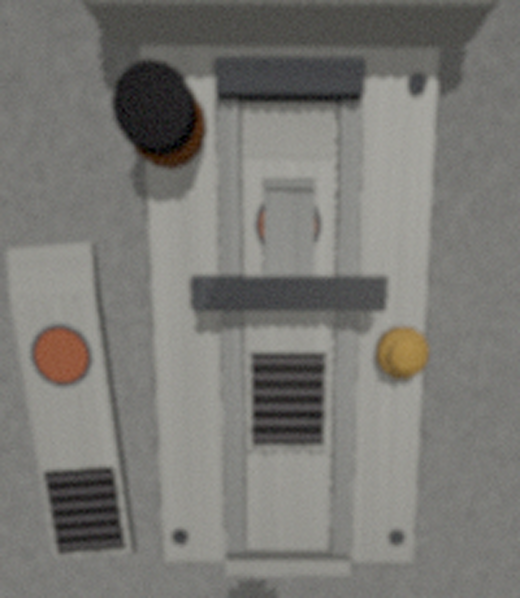

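The picture shows the carrier home under the spring with its nose at the stop. The pad centre is at full-frame (280.8,153.1), and the jar, weight and spare haven't moved. I'll check the pad-to-bridge distance and hand in.

```bash
python3 - <<'E'
from h import *
c=dict(np.load('w3.npz'));D=np.load('pose.npz');P=ray(c,(280.8,153.1),.027)
g=(P[:2]-D['pad'])@D['d'];B=(np.array([.6232,.0184])-P[:2])@D['d'];print('slid',g,'to bridge',B)
if abs(B-.047)<.002: print(hand_in())
E
```

```text
slid 0.049068267294365336 to bridge 0.047658588962590905
the job is handed in; nothing more can be done
None
```

The carrier is home against the end stop under the leaf spring and the job is handed in: it slid about 49 mm, the pad measures 47.7 mm behind the bridge (47 expected), the arm is clear, and nothing else in the final view (jar, weight, spare carrier) appears to have moved.

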